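# Refill the spring-fed paint tray in the art classroom

## Robot

A 6-joint arm with a two-finger parallel gripper is mounted at the origin on the work surface. World frame = base frame: x ahead of the robot, y to its left, z up, the work surface at z = 0. Lengths are in m, angles in rad, forces in N, time in s.
With the tool pointing down it reaches from about 0.375 to 0.925 m from the base axis. Payload 5.7 kg.
Tool frame: the origin (TCP) lies midway between the tips of the shut fingers; the grasp point (between the pads) lies arm.grip_point_offset behind it (arm.grip_point_offset is the distance from the TCP to the grasp point, in m); z points along the fingers, y is the line along which they close (so a half turn about z gives the same grasp; the last joint's range is limited). The gripper opens to 85 mm and grips with 20 to 120 N. Pads are 22 mm wide; open, the fingers measure 114 mm over their backs; the gripper's body (76 mm by 85 mm) begins 54 mm behind the grasp point. The pads swing forward as they close: fully open they stand 13 mm farther back than shut.
Start: joints at [1.198, 0.359, 1.51, -0, 1.272, -0.115], TCP at [0.153, 0.58, 0.231] pointing down, gripper open.
Joint ranges: [-2.97, 2.97], [-1.01, 2.36], [0.21, 2.38], [-0.96, 4.11], [0.2, 2.71], [-2.98, 2.98]. Speed limits (rad/s): [2.39, 2.39, 3.14, 3.14, 3.14, 3.14].

## Interface

Orientations are given as a rotation vector (axis times angle).
In Python, from workcell import telemetry, viewer, arm gives the robot as it stands. The module is installed in compiled form; this text tells all that it offers.
- The arm moves only by the tool jog_arm, never from a script. Its argument "motion" is a list of rows, each an object with "grip": the opening, from -1 (shut) to 1 (fully open); "linear": the shift along the tool's x, y, z in cm, a list of three; "twist": the turn, a rotation vector about the tool's x, y, z in rad, a list of three. In form: [{"grip": grip, "linear": [dx, dy, dz], "twist": [rx, ry, rz]}, ...]. A call has 1 to 12 rows; each row is the pose to reach, as a shift and turn from the pose commanded when the call began, along the tool's axes at that moment; what a row does not reach only later rows make up. A row lasts 1/12 s, in which the tool goes at most 41.7 mm and 7.16 degrees, less where a joint would pass 70% of its speed; a pose out of reach is approached as far as the arm can. A call with a gripper value outside its range is refused whole. The fingers move at their own pace and stop on an object; the grip force is fixed at half the most. Time passes only in rows, so rows that repeat a pose let the fingers close. It gives the time, the measured TCP pose, the force, the opening and the grip force at its end, in the units of the state.
- telemetry.get_state(): the state, without advancing time (a new reading comes with each control period).
- viewer.read_camera(name): name is "side" or "top" or "wrist"; returns (picture, depth): 420x560x3 uint8, red, green, blue; 420x560 float32, m along the optical axis (not along the pixel's ray), 0 where there is no reading.
- viewer.camera_info(name): a dict with "intrinsics" (3x3 intrinsics, pixels), "T" (4x4, takes a point from camera to world coordinates); the wrist camera has in their place "hand_eye" (4x4, takes a point from camera to tool coordinates, whose origin is the TCP and whose axes are the flange's). Camera axes: x right, y down, z forward; pixel columns grow to the right and rows downward; lengths in m; the calibration is good to about 2 mm. A picture is of the moment at which its call begins: read the wrist's pose just before it. camera_info takes no time and is no camera call.
- arm.close_job(): hands the job in; it is judged then, once.
The state is a dict: "clock": time; "q": joint angles; "dq": joint speeds; "joint_torque": joint torques, N m; "position": TCP position; "tool_rot": TCP orientation; "contact_force": force on the tool from outside, world axes, zero at the start; "ft_torque": the same for the moment, N m; "finger_gap": finger opening in m; "finger_force": force on a finger pad.
Only numpy, scipy, OpenCV 4.12 (cv2) and the standard library are available. Lean on these libraries where they do the work, as an engineer would, in place of code of your own. Each camera call takes 0.05 s, during which the arm holds its last target. There are 200 camera calls.

## Task

Refill the spring-fed tray of blue paint: take the two loose blue pots and load them one at a time over the orange front lip, each pushing the row back against the spring and going down between the lip and the row until it stands flat on the tray's floor behind the lip. The last place is a tight fit with the pusher almost at its stop, so feel for it and press gently, never ramming the row or forcing a pot down on the lip; set the pots down rather than drop them, and leave the other colours and everything else on the table where they are.

Things in the scene. Friction and masses are not known exactly. Their poses are not given: they have to be found in the camera images.
- tray: Spring-fed pusher tray, white plastic, fixed, front towards the robot, open above. Origin: on the table under the middle of the rear face of its orange front lip (the face the front pot rests on). x runs along the row from the lip to the rear, y across, z up. Floor 6 mm thick (pots stand at z = 6 mm), 58 mm wide; rear end at x = 256 mm. Five pots in it are 210 mm long.
- lip: The tray's orange front lip, fixed to it. Origin: middle of its upper rear edge, at tray x = 0, y = 0, z = 24 mm (18 mm above the tray floor). The lip is 4 mm thick (x = -4 to 0; a paper strip on its front reaches x = -6) and 58 mm wide.
- front_place (a point): Middle of the front pot's place on the tray floor, at tray x = 21, y = 0, z = 6 mm. Side fences stand along the row, 46 mm apart inside and 54 mm outside, their tops at z = 20 mm (14 mm above the floor). The floor is slick; friction adds some 1 to 9 N to the spring's force when the row is pushed.
- pusher: Black pusher sliding behind the row: paddle 40 mm wide, its top 58 mm above the tray floor, coiled tape spring behind it. Origin: lower middle of its front face; at tray x = 126 mm with three pots in, 168 with four, 210 with five. Its spring presses the row to the lip with 6 N, rising evenly to 7.3 N at x = 212 mm, its solid stop, where the force climbs steeply: the fifth pot has 2 mm of slack.
- pot_a: One of the two blue pots to load, standing loose on the table. Square body 42 x 42 mm in plan, 50 mm high; round white screw cap on it, 34 mm across, 14 mm high (64 mm in all). Rigid, 70 to 140 g. Origin: centre of its underside; z up, x and y square to its faces.
- pot_b: The other blue pot to load, exactly alike, loose on the table. Square body 42 x 42 mm in plan, 50 mm high; round white screw cap on it, 34 mm across, 14 mm high (64 mm in all). Rigid, 70 to 140 g. Origin: centre of its underside; z up, x and y square to its faces.
- row1: Blue pot already in the tray, number 1 from the lip at the start, of the same size as the pots to load: 42 x 42 x 64 mm, origin at the centre of its underside, z up.
- row2: Blue pot already in the tray, number 2 from the lip at the start, of the same size as the pots to load: 42 x 42 x 64 mm, origin at the centre of its underside, z up.
- row3: Blue pot already in the tray, number 3 from the lip at the start, of the same size as the pots to load: 42 x 42 x 64 mm, origin at the centre of its underside, z up.
- red_pot: Red pot of the same size and shape, loose on the table; not for this tray. Origin at the centre of its underside.
- yellow_pot: Yellow pot of the same size and shape, loose on the table; not for this tray. Origin at the centre of its underside.
- cast1: White plaster owl cast, 76 mm across, 38 mm high, loose; leave alone. Origin under its centre.
- cast2: Second white plaster owl cast, like the first; leave alone. Origin under its centre.
- water_cup: Clear plastic water cup, 72 mm across, 70 mm high, loose; leave alone. Origin under its centre.
- brush: Paint brush with a red handle, 170 mm long, lying loose; leave alone. Origin under its middle.

How it is judged:
On the way, in this order (a step that is already met when the one before it is completed fails the run):
1. one of the two loose blue pots stands flat in the front place behind the lip, let go ((((x of pot_a in the frame of tray between 0.015 and 0.029 m and y of pot_a in the frame of tray between -0.006 and 0.006 m and z of pot_a in the frame of tray between 0.003 and 0.009 m and angle between pot_a's own z axis and vertical below 0.07 rad) and contact force between the fingers and pot_a below 0.1 N) or ((x of pot_b in the frame of tray between 0.015 and 0.029 m and y of pot_b in the frame of tray between -0.006 and 0.006 m and z of pot_b in the frame of tray between 0.003 and 0.009 m and angle between pot_b's own z axis and vertical below 0.07 rad) and contact force between the fingers and pot_b below 0.1 N))), for 0.2 s.
2. the other one stands flat in the front place behind the lip, let go, with the first behind it (((((x of pot_a in the frame of tray between 0.015 and 0.029 m and y of pot_a in the frame of tray between -0.006 and 0.006 m and z of pot_a in the frame of tray between 0.003 and 0.009 m and angle between pot_a's own z axis and vertical below 0.07 rad) and contact force between the fingers and pot_a below 0.1 N) and (x of pot_b in the frame of tray between 0.055 and 0.073 m and y of pot_b in the frame of tray between -0.006 and 0.006 m and z of pot_b in the frame of tray between 0.003 and 0.009 m and angle between pot_b's own z axis and vertical below 0.07 rad)) or (((x of pot_b in the frame of tray between 0.015 and 0.029 m and y of pot_b in the frame of tray between -0.006 and 0.006 m and z of pot_b in the frame of tray between 0.003 and 0.009 m and angle between pot_b's own z axis and vertical below 0.07 rad) and contact force between the fingers and pot_b below 0.1 N) and (x of pot_a in the frame of tray between 0.055 and 0.073 m and y of pot_a in the frame of tray between -0.006 and 0.006 m and z of pot_a in the frame of tray between 0.003 and 0.009 m and angle between pot_a's own z axis and vertical below 0.07 rad)))), for 0.2 s.
At the end, for the whole second after the job is handed in: Five blue pots in the tray: the two loaded in front (either order, centres 15-29 and 55-73 mm behind the lip), the old three behind; all flat (underside within 3 mm of the floor, tilt under 4 degrees, 6 mm of the middle line), let go, at rest; pusher beyond 205 mm ((((x of pot_a in the frame of tray between 0.015 and 0.029 m and y of pot_a in the frame of tray between -0.006 and 0.006 m and z of pot_a in the frame of tray between 0.003 and 0.009 m and angle between pot_a's own z axis and vertical below 0.07 rad) and (x of pot_b in the frame of tray between 0.055 and 0.073 m and y of pot_b in the frame of tray between -0.006 and 0.006 m and z of pot_b in the frame of tray between 0.003 and 0.009 m and angle between pot_b's own z axis and vertical below 0.07 rad)) or ((x of pot_b in the frame of tray between 0.015 and 0.029 m and y of pot_b in the frame of tray between -0.006 and 0.006 m and z of pot_b in the frame of tray between 0.003 and 0.009 m and angle between pot_b's own z axis and vertical below 0.07 rad) and (x of pot_a in the frame of tray between 0.055 and 0.073 m and y of pot_a in the frame of tray between -0.006 and 0.006 m and z of pot_a in the frame of tray between 0.003 and 0.009 m and angle between pot_a's own z axis and vertical below 0.07 rad))) and x of row1 in the frame of tray between 0.095 and 0.117 m and y of row1 in the frame of tray between -0.006 and 0.006 m and z of row1 in the frame of tray between 0.003 and 0.009 m and angle between each of row1, row2, row3's own z axis and vertical below 0.07 rad and x of row2 in the frame of tray between 0.135 and 0.161 m and y of row2 in the frame of tray between -0.006 and 0.006 m and z of row2 in the frame of tray between 0.003 and 0.009 m and x of row3 in the frame of tray between 0.175 and 0.205 m and y of row3 in the frame of tray between -0.006 and 0.006 m and z of row3 in the frame of tray between 0.003 and 0.009 m and x of pusher in the frame of tray above 0.205 m and contact force between the fingers and pot_a below 0.1 N and contact force between the fingers and pot_b below 0.1 N and contact force between the fingers and row1 below 0.1 N and contact force between the fingers and row2 below 0.1 N and contact force between the fingers and row3 below 0.1 N and linear speed of each of pot_a, pot_b, row1, row2, row3 below 0.02 m/s); the robot touches nothing.
It fails at once if the row is squeezed against the pusher with more than 15 N (contact force between pusher and anything else above 15 N).
It fails at once if a loose pot that is not yet down behind the lip is forced against the lip with more than 30 N ((contact force between pot_a and lip above 30 N and z of pot_a in the frame of tray above 0.012 m) or (contact force between pot_b and lip above 30 N and z of pot_b in the frame of tray above 0.012 m)).
It fails at once if a blue pot to be loaded is dropped or thrown (moving faster than 0.5 m/s while out of the fingers) ((linear speed of pot_a above 0.5 m/s and contact force between the fingers and pot_a below 0.1 N) or (linear speed of pot_b above 0.5 m/s and contact force between the fingers and pot_b below 0.1 N)).
It fails at once if a pot of the row is tipped by more than 20 degrees or lifted out (angle between any of row1, row2, row3's own z axis and vertical above 0.35 rad or z of any of row1, row2, row3 in the frame of tray above 0.03 m).
It fails at once if a bystander (red or yellow pot, plaster cast, water cup, brush) is moved by more than 25 mm (distance of any of red_pot, yellow_pot, cast1, cast2, water_cup, brush from where it was at the start of the episode above 0.025 m).
It also fails if it takes over 58 s, if anything falls off the work surface, if the arm or the gripper's body presses on something with over 40 N, if the wrist force passes 120 N, or if a joint passes its speed limit or range.

## Working session

There is one attempt and no reset: what is moved stays moved. The work goes in short steps, Python scripts to look and compute and a tool call to move; the robot and the scene stay as the last step left them, time stands still between calls to the robot, and variables do not carry over. Pictures are saved under pics/ and viewed, at most 10 in all, crops included, and the job is handed in when it is done.

Besides the shell and the picture viewer there is one more tool, called by a JSON object that holds its "fn" and its "kwargs". jog_arm: Moves the arm, as the interface text tells. Its arguments: {"type":"object","properties":{"motion":{"type":"array","items":{"type":"object","properties":{"grip":{"type":"number"},"linear":{"type":"array","items":{"type":"number"}},"twist":{"type":"array","items":{"type":"number"}}}}}},"required":["motion"]}

```bash
mkdir -p pics
python3 - <<'E'
from workcell import telemetry, viewer, arm
import cv2,numpy as np
s=telemetry.get_state();print(s, arm.grip_point_offset)
for n in ("top","side"):
    p,d=viewer.read_camera(n);cv2.imwrite(f"pics/{n}.png",p[:,:,::-1]);np.savez(f"pics/{n}.npz",p=p,d=d)
    i=viewer.camera_info(n);print(n,i)
print(viewer.camera_info("wrist"))
E
```

```text
{'clock': 0.0, 'q': array([ 1.19790295e+00,  3.59505075e-01,  1.51143665e+00, -6.79663002e-06,
        1.27253093e+00, -1.15059772e-01]), 'dq': array([-0.00132978,  0.00134658,  0.00289093,  0.00123994, -0.00119663,
       -0.00174457]), 'joint_torque': array([ 5.51610756e-04, -5.27614868e+01, -2.78622991e+01, -1.95714138e-04,
        1.33666018e-02, -3.58426078e-06]), 'position': array([0.15272403, 0.57952051, 0.23045196]), 'tool_rot': array([-4.03822311e-01, -3.11507786e+00,  2.86770141e-03]), 'contact_force': array([ 0.48737015,  0.16298704, -0.50860883]), 'ft_torque': array([-0.00174739,  0.01900226, -0.02497909]), 'finger_force': 0.0, 'finger_gap': 0.08523274568649973} 0.0187
top {'intrinsics': array([[401.12110998,   0.        , 277.568478  ],
       [  0.        , 401.12110998, 212.17140854],
       [  0.        ,   0.        ,   1.        ]]), 'T': array([[ 0.0270035 , -0.99544212,  0.09146476,  0.39994963],
       [-0.99949151, -0.02843847, -0.01442167, -0.06441564],
       [ 0.01695706, -0.09102881, -0.99570388,  0.99445035],
       [ 0.        ,  0.        ,  0.        ,  
[... 264 characters left out ...]
-0.64688082, -0.47841525,  0.59385524, -0.76125433],
       [-0.01797427, -0.76895189, -0.63905392,  0.7941145 ],
       [ 0.        ,  0.        ,  0.        ,  1.        ]])}
{'intrinsics': array([[315.49197375,   0.        , 279.93150723],
       [  0.        , 315.49197375, 218.1623764 ],
       [  0.        ,   0.        ,   1.        ]]), 'hand_eye': array([[ 8.47245046e-05, -9.48972021e-01, -3.15360265e-01,
         8.21349249e-02],
       [ 9.99999553e-01,  3.77489261e-04, -8.67269311e-04,
         1.40102742e-03],
       [ 9.42059424e-04, -3.15360051e-01,  9.48971628e-01,
        -1.42822533e-01],
       [ 0.00000000e+00,  0.00000000e+00,  0.00000000e+00,
         1.00000000e+00]])}
```

View pics/top.png

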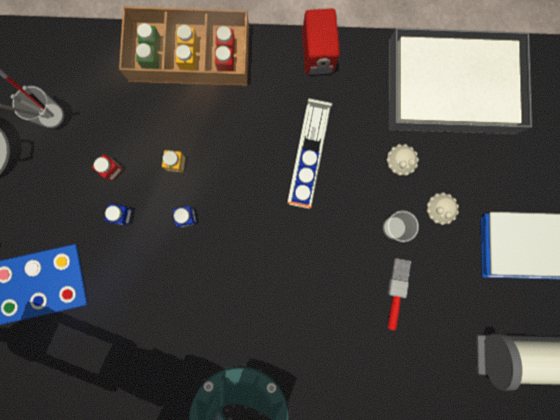

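View pics/side.png

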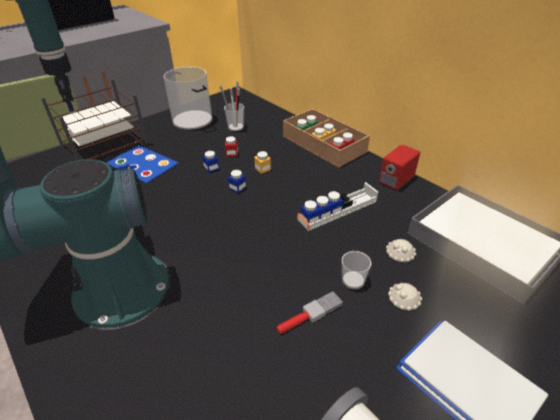

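The top view shows the loose blue pots at about (116,214) and (182,216), red at (104,167) and yellow at (172,160). The row's caps run from (302,192) to (310,158), with the lip near (300,206). The side view agrees.

```bash
cat > h.py <<'E'
import numpy as np,cv2
from scipy.spatial.transform import Rotation as R
from workcell import telemetry, viewer, arm
def camT(n):
    i=viewer.camera_info(n)
    if n!="wrist": return i["intrinsics"],i["T"]
    s=telemetry.get_state();T=np.eye(4);T[:3,:3]=R.from_rotvec(s["tool_rot"]).as_matrix();T[:3,3]=s["position"]
    return i["intrinsics"],T@i["hand_eye"]
def ray(K,T,uv,z):
    uv=np.atleast_2d(uv).astype(float);d=np.c_[(uv-[K[0,2],K[1,2]])/K[0,0],np.ones(len(uv))]@T[:3,:3].T
    return T[:3,3]+d*((z-T[2,3])/d[:,2])[:,None]
def look(n):
    K,T=camT(n);p,d=viewer.read_camera(n);return K,T,p,d
def cloud(K,T,d):
    v,u=np.indices(d.shape);c=np.stack([(u-K[0,2])/K[0,0]*d,(v-K[1,2])/K[1,1]*d,d],-1)
    return c@T[:3,:3].T+T[:3,3]
def blobs(m,amin):
    n,l,st,c=cv2.connectedComponentsWithStats(m.astype(np.uint8));return [(c[i],st[i,4],l==i) for i in range(1,n) if st[i,4]>=amin]
E
python3 - <<'E'
from h import *
z=np.load("pics/top.npz");p,d=z["p"],z["d"];K,T=camT("top");X=cloud(K,T,d)
h=cv2.cvtColor(p,cv2.COLOR_RGB2HSV)
roi=np.zeros(d.shape,bool);roi[140:240,85:340]=1
for c,a,m in blobs(roi&(h[...,1]<90)&(h[...,2]>140)&(X[...,2]>.045),15):
    print("cap",c.round(1),a,np.median(X[m],0).round(4),ray(K,T,c,.07 if c[0]>280 else .064).round(4))
for nm,lo,hi in(("blue",105,130),("orange",5,18)):
  for c,a,m in blobs(roi&(h[...,0]>=lo)&(h[...,0]<=hi)&(h[...,1]>120)&(h[...,2]>50),12):
    q=np.argwhere(m)[:,::-1].astype(np.float32);print(nm,c.round(1),a,np.median(X[m],0).round(4),cv2.minAreaRect(q))
E
```

```text
cap [169.6 157.7] 163 [0.6062 0.1793 0.0634] [[0.6065 0.179  0.064 ]]
cap [309.3 157.4] 185 [ 0.6165 -0.1482  0.0694] [[ 0.6161 -0.1488  0.07  ]]
cap [100.9 164.6] 171 [0.5849 0.338  0.0629] [[0.5852 0.3379 0.064 ]]
cap [305.7 174.6] 186 [ 0.5747 -0.1416  0.0694] [[ 0.5748 -0.141   0.07  ]]
cap [302.5 192.3] 202 [ 0.5335 -0.1345  0.0694] [[ 0.533  -0.1346  0.07  ]]
cap [112.3 212.9] 180 [0.4727 0.3048 0.0631] [[0.4729 0.3043 0.064 ]]
cap [180.8 215.3] 187 [0.4723 0.1469 0.0631] [[0.4717 0.1462 0.064 ]]
blue [305.7 163.5] 108 [ 0.5997 -0.1353  0.0555] ((307.83782958984375, 161.9729766845703), (16.76869773864746, 24.988645553588867), 9.462321281433105)
blue [301.7 189.5] 157 [ 0.55   -0.1293  0.0555] ((302.38824462890625, 189.25296020507812), (16.703645706176758, 25.489330291748047), 12.52880859375)
blue [119.7 214.4] 177 [0.4698 0.2885 0.047 ] ((117.47469329833984, 214.1095428466797), (24.509689331054688, 19.33791732788086), 12.994616508483887)
blue [186.5 217.6] 125 [0.4602 0.1318 0.0483] ((183.25001525878906, 215.75), (18.8271484375, 20.592193603515625), 78.69007110595703)
orange [299.9 204.2] 51 [ 0.5105 -0.1328  0.0231] ((299.0933532714844, 204.08941650390625), (24.51129150390625, 2.7924256324768066), 12.804265975952148)
```

```bash
cat >> h.py <<'E'
def Rt(psi): # psi: world angle of tool y, tool down
    c,s=np.cos(psi),np.sin(psi);return np.array([[-s,c,0],[c,s,0],[0,0,-1.]])
def plan(xyz,psi):
    s=telemetry.get_state();A=R.from_rotvec(s["tool_rot"]).as_matrix()
    print("t%.2f"%s["clock"],"pos",s["position"].round(4),"F",s["contact_force"].round(2),"linear",((np.array(xyz)-s["position"])@A*100).round(2),"twist",R.from_matrix(A.T@Rt(psi)).as_rotvec().round(4))
E
python3 -c "
from h import *
plan([.43,.225,.22],np.pi/2)"
```

```text
t0.10 pos [0.1527 0.5796 0.2305] F [-0.07 -0.2  -0.26] linear [-35.85 -27.22   1.09] twist [-0.0017 -0.0004 -0.2578]
```

{"fn": "jog_arm", "kwargs": {"motion": [{"grip": 1,"linear": [-35.85,-27.2,1.1],"twist": [0,0,-0.2578]},{"grip": 1,"linear": [-35.85,-27.2,1.1],"twist": [0,0,-0.2578]},{"grip": 1,"linear": [-35.85,-27.2,1.1],"twist": [0,0,-0.2578]},{"grip": 1,"linear": [-35.85,-27.2,1.1],"twist": [0,0,-0.2578]},{"grip": 1,"linear": [-35.85,-27.2,1.1],"twist": [0,0,-0.2578]},{"grip": 1,"linear": [-35.85,-27.2,1.1],"twist": [0,0,-0.2578]},{"grip": 1,"linear": [-35.85,-27.2,1.1],"twist": [0,0,-0.2578]},{"grip": 1,"linear": [-35.85,-27.2,1.1],"twist": [0,0,-0.2578]},{"grip": 1,"linear": [-35.85,-27.2,1.1],"twist": [0,0,-0.2578]},{"grip": 1,"linear": [-35.85,-27.2,1.1],"twist": [0,0,-0.2578]},{"grip": 1,"linear": [-35.85,-27.2,1.1],"twist": [0,0,-0.2578]},{"grip": 1,"linear": [-35.85,-27.2,1.1],"twist": [0,0,-0.2578]}]}}

```text
clock: 1.1
position: [0.4343, 0.2211, 0.2202]
tool_rot: [0.007, 3.139, -0.004]
contact_force: [0.2, 0.5, -0.0]
finger_gap: 0.0857
finger_force: 0.0
```

Run:
```python
from h import *
plan([.43,.225,.22],np.pi/2)
K,T,p,d=look("wrist");cv2.imwrite("pics/w1.png",p[:,:,::-1]);np.savez("pics/w1.npz",p=p,d=d,T=T,K=K)
h=cv2.cvtColor(p,cv2.COLOR_RGB2HSV);X=cloud(K,T,d);Z=X[...,2]
for c,a,m in blobs((Z>.058)&(Z<.07),60):
    print("cap",c.round(),a,X[m].mean(0).round(4),h[m].mean(0).round(),ray(K,T,c,.064).round(4))
# body top face: points at z~0.05
for c,a,m in blobs((Z>.045)&(Z<.07),200):
    q=X[m][:,:2].astype(np.float32)*1000;print("body",c.round(),a,cv2.minAreaRect(q))
```

```text
t1.10 pos [0.4343 0.2211 0.2202] F [ 0.24  0.48 -0.01] linear [0.43 0.39 0.02] twist [-0.0023  0.0024 -0.0048]
cap [208. 235.] 854 [0.47   0.1487 0.064 ] [ 33.   9. 246.] [[0.4699 0.1487 0.064 ]]
cap [362. 235.] 862 [0.471  0.3055 0.0639] [  6.   2. 254.] [[0.4709 0.3054 0.064 ]]
cap [373. 332.] 92 [0.5891 0.327  0.0632] [ 12.  13. 246.] [[0.5884 0.3267 0.064 ]]
cap [245. 343.] 643 [0.6037 0.1811 0.0637] [  5.   3. 254.] [[0.6033 0.1811 0.064 ]]
body [211. 230.] 1495 ((471.08587646484375, 148.17088317871094), (42.07693099975586, 41.58388900756836), 14.308581352233887)
body [359. 230.] 1515 ((471.7742004394531, 306.080322265625), (42.26786422729492, 41.41254425048828), 81.36116790771484)
body [367. 324.] 275 ((588.3781127929688, 321.59613037109375), (29.892297744750977, 17.439603805541992), 19.14246940612793)
body [246. 336.] 1182 ((604.6589965820312, 180.73158264160156), (41.9813346862793, 41.009559631347656), 85.10498046875)
```

View pics/w1.png

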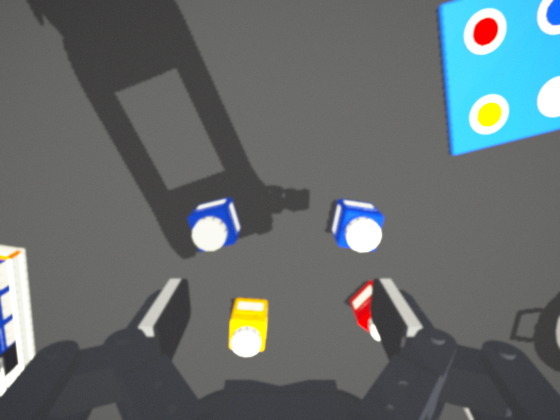

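Both loose blue pots are clear, at about (210,230) and (360,230), and each measures about 42x42 mm. I'll take the nearer-to-tray pot at (0.471,0.148), turned 14°.

```bash
python3 -c "
from h import *
plan([.471,.1484,.10],np.deg2rad(104.3))"
```

```text
t1.15 pos [0.4322 0.2232 0.22  ] F [-0.7  -0.23 -0.36] linear [-3.92 -7.45 12.01] twist [-7.000e-04  1.000e-04 -2.548e-01]
```

{"fn": "jog_arm", "kwargs": {"motion": [{"grip": 1,"linear": [-4.1,-7.65,8],"twist": [0,0,-0.25]},{"grip": 1,"linear": [-4.1,-7.65,10],"twist": [0,0,-0.25]},{"grip": 1,"linear": [-4.1,-7.65,11],"twist": [0,0,-0.25]},{"grip": 1,"linear": [-4.1,-7.65,12],"twist": [0,0,-0.25]},{"grip": 1,"linear": [-4.1,-7.65,14],"twist": [0,0,-0.25]},{"grip": 1,"linear": [-4.1,-7.65,17],"twist": [0,0,-0.25]},{"grip": 1,"linear": [-4.1,-7.65,20],"twist": [0,0,-0.25]},{"grip": 1,"linear": [-4.1,-7.65,20.2],"twist": [0,0,-0.25]},{"grip": 1,"linear": [-4.1,-7.65,20.2],"twist": [0,0,-0.25]}]}}

```text
clock: 1.9
position: [0.4689, 0.1498, 0.017]
tool_rot: [0.392, -3.112, 0.0]
contact_force: [0.6, 0.6, 0.4]
finger_gap: 0.0858
finger_force: 0.0
```

```bash
python3 -c "
from h import *
plan([.471,.1484,.018],np.deg2rad(104.3))"
```

```text
t1.90 pos [0.4689 0.1498 0.017 ] F [0.64 0.56 0.41] linear [-0.17 -0.18 -0.1 ] twist [ 0.0006 -0.0051  0.0013]
```

{"fn": "jog_arm", "kwargs": {"motion": [{"grip": -1,"linear": [0,0,0],"twist": [0,0,0]},{"grip": -1,"linear": [0,0,0],"twist": [0,0,0]},{"grip": -1,"linear": [0,0,0],"twist": [0,0,0]},{"grip": -1,"linear": [0,0,0],"twist": [0,0,0]},{"grip": -1,"linear": [0,0,0],"twist": [0,0,0]},{"grip": -1,"linear": [0,0,0],"twist": [0,0,0]},{"grip": -1,"linear": [0,0,0],"twist": [0,0,0]},{"grip": -1,"linear": [0,0,0],"twist": [0,0,0]}]}}

```text
clock: 2.57
position: [0.4726, 0.1495, 0.0201]
tool_rot: [-0.391, 3.114, 0.0]
contact_force: [-0.7, -0.3, 8.1]
finger_gap: 0.0412
finger_force: 61.2
```

Run:
```python
from h import *
t=np.array([.5123,-.1311]);a=np.deg2rad(-9.7);ex=np.array([np.cos(a),np.sin(a)])
plan(list(t-.05*ex)+[.08],np.deg2rad(80.3))
plan(list(t-.15*ex)+[.12],np.deg2rad(80.3))
```

```text
t2.57 pos [0.4726 0.1495 0.0201] F [-0.66 -0.25  8.06] linear [  7.65 -26.14  -6.01] twist [4.000e-04 3.300e-03 4.193e-01]
t2.57 pos [0.4726 0.1495 0.0201] F [-0.66 -0.25  8.06] linear [ 16.77 -22.07 -10.04] twist [4.000e-04 3.300e-03 4.193e-01]
```

{"fn": "jog_arm", "kwargs": {"motion": [{"grip": -1,"linear": [0,0,-3],"twist": [0,0,0]},{"grip": -1,"linear": [0,0,-7],"twist": [0,0,0]},{"grip": -1,"linear": [1,-3,-7],"twist": [0,0,0.05]},{"grip": -1,"linear": [2,-6,-7],"twist": [0,0,0.1]},{"grip": -1,"linear": [3,-9,-7],"twist": [0,0,0.15]},{"grip": -1,"linear": [4,-12,-7],"twist": [0,0,0.2]},{"grip": -1,"linear": [5,-15,-7],"twist": [0,0,0.25]},{"grip": -1,"linear": [6,-18,-7],"twist": [0,0,0.3]},{"grip": -1,"linear": [7,-21,-7],"twist": [0,0,0.36]},{"grip": -1,"linear": [8,-24,-7],"twist": [0,0,0.42]},{"grip": -1,"linear": [8.6,-25.7,-7],"twist": [0,0,0.42]},{"grip": -1,"linear": [8.6,-25.7,-7],"twist": [0,0,0.42]}]}}

```text
clock: 3.57
position: [0.4524, -0.1248, 0.0894]
tool_rot: [0.272, 3.127, -0.003]
contact_force: [0.1, 1.1, -0.6]
finger_gap: 0.0413
finger_force: 61.4
```

Run:
```python
from h import *
t=np.array([.5123,-.1311]);a=np.deg2rad(-9.7);ex=np.array([np.cos(a),np.sin(a)])
plan(list(t-.06*ex)+[.05],np.deg2rad(80.3))
for n in("wrist","side"):
    K,T,p,d=look(n);cv2.imwrite(f"pics/{n}2.png",p[:,:,::-1]);np.savez(f"pics/{n}2.npz",p=p,d=d,T=T,K=K)
    h=cv2.cvtColor(p,cv2.COLOR_RGB2HSV);X=cloud(K,T,d)
    for c,A,m in blobs((h[...,0]<=18)&(h[...,0]>=5)&(h[...,1]>130)&(h[...,2]>120),15):
        print(n,"orange",c.round(),A,np.median(X[m],0).round(4))
    if n=="wrist":
      for c,A,m in blobs((h[...,1]<70)&(h[...,2]>170)&(X[...,2]>.064)&(X[...,2]<.076),40):
        print(n,"cap",c.round(),A,X[m].mean(0).round(4),ray(K,T,c,.07).round(4))
plan(list(t-.06*ex)+[.05],np.deg2rad(80.3))
```

```text
t3.57 pos [ 0.4524 -0.1248  0.0894] F [ 0.07  1.11 -0.56] linear [0.01 0.39 3.94] twist [-0.0018  0.0031 -0.0041]
wrist cap [288. 375.] 739 [ 0.5319 -0.1321  0.0701] [[ 0.532  -0.1321  0.07  ]]
side orange [435.  80.] 33705 [ 1.8896  0.2423 -0.0467]
side orange [254.  89.] 185 [ 1.8896  1.9208 -0.6124]
side orange [325. 134.] 100 [0.8941 0.1403 0.0509]
side orange [346. 146.] 21 [0.8741 0.0423 0.045 ]
side orange [259. 163.] 34 [0.5877 0.1675 0.0376]
side orange [266. 159.] 20 [0.6152 0.1609 0.0485]
side orange [303. 219.] 21 [ 0.5114 -0.1247  0.0234]
t3.67 pos [ 0.4516 -0.1216  0.0889] F [-0.07 -0.02 -0.19] linear [-0.14  0.09  3.89] twist [-0.      0.0008 -0.0028]
```

View pics/wrist2.png

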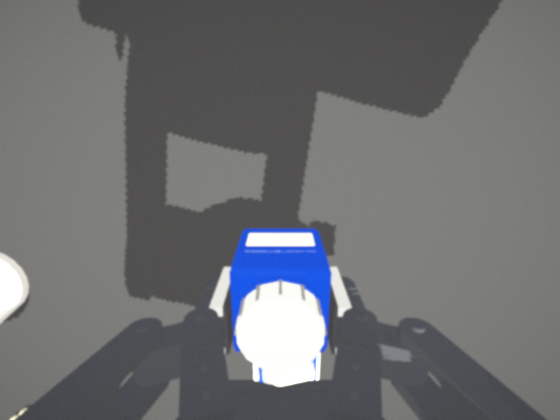

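The held pot sits square in the fingers, cap at (280,330), but it hides the row. I'll step aside and up for one clean view of the tray.

{"fn": "jog_arm", "kwargs": {"motion": [{"grip": -1,"linear": [1.3,4,-4],"twist": [0,0,0]},{"grip": -1,"linear": [3,8,-8],"twist": [0,0,0]},{"grip": -1,"linear": [3,12,-11],"twist": [0,0,0]},{"grip": -1,"linear": [3,13,-11],"twist": [0,0,0]},{"grip": -1,"linear": [3,13,-11],"twist": [0,0,0]},{"grip": -1,"linear": [3,13,-11],"twist": [0,0,0]},{"grip": -1,"linear": [3,13,-11],"twist": [0,0,0]},{"grip": -1,"linear": [3,13,-11],"twist": [0,0,0]},{"grip": -1,"linear": [3,13,-11],"twist": [0,0,0]}]}}

```text
clock: 4.42
position: [0.4429, 0.0115, 0.1971]
tool_rot: [-0.268, -3.128, 0.0]
contact_force: [-0.5, -0.4, -1.3]
finger_gap: 0.041
finger_force: 61.9
```

Run:
```python
from h import *
K,T,p,d=look("wrist");K,T,p,d=look("wrist");cv2.imwrite("pics/w3.png",p[:,:,::-1]);np.savez("pics/w3.npz",p=p,d=d,T=T,K=K)
h=cv2.cvtColor(p,cv2.COLOR_RGB2HSV);X=cloud(K,T,d);Z=X[...,2]
for c,A,m in blobs((h[...,1]<70)&(h[...,2]>150)&(Z>.064)&(Z<.076),40):
    print("cap",c.round(),A,X[m].mean(0).round(4),ray(K,T,c,.07).round(4))
for c,A,m in blobs((h[...,0]<=20)&(h[...,0]>=3)&(h[...,1]>120)&(h[...,2]>100),15):
    print("orange",c.round(),A,np.median(X[m],0).round(4),cv2.minAreaRect(X[m][:,:2].astype(np.float32)*1000))
for c,A,m in blobs((Z>.048)&(Z<.076)&(X[...,0]>.48)&(X[...,0]<.66),150):
    print("body",c.round(),A,cv2.minAreaRect(X[m][:,:2].astype(np.float32)*1000))
print(telemetry.get_state()["position"])
```

```text
cap [155. 312.] 595 [ 0.5267 -0.1292  0.0695] [[ 0.5264 -0.129   0.07  ]]
cap [466. 329.] 363 [0.6049 0.1806 0.0645] [[0.6    0.1776 0.07  ]]
cap [171. 387.] 171 [ 0.6227 -0.1397  0.0701] [[ 0.6227 -0.1398  0.07  ]]
orange [142. 272.] 30 [ 0.506  -0.1576  0.0142] ((509.6430358886719, -163.38201904296875), (4.452081203460693, 23.834571838378906), 32.66804885864258)
orange [192. 270.] 29 [ 0.513  -0.1015  0.0157] ((514.0992431640625, -102.0091781616211), (3.7977488040924072, 3.6935245990753174), 80.92652130126953)
orange [174. 275.] 71 [ 0.5109 -0.1203  0.0241] ((511.1711120605469, -118.9227294921875), (23.246912002563477, 4.481295585632324), 76.6371078491211)
orange [469. 293.] 36 [6.074e-01 2.193e-01 1.000e-04] ((496.29449462890625, 132.00807189941406), (339.7541198730469, 4.410651206970215), 37.52320861816406)
orange [435. 329.] 21 [0.4402 0.0671 0.2498] ((538.7628784179688, 117.72888946533203), (224.26475524902344, 3.8823697566986084), 26.716386795043945)
body [159. 305.] 1403 ((531.4216918945312, -132.40257263183594), (42.207069396972656, 40.561248779296875), 79.35088348388672)
body [460. 322.] 1407 ((605.6121826171875, 180.269287109375), (42.14186096191406, 42.33638000488281), 84.8875503540039)
body [171. 389.] 231 ((628.4225463867188, -140.55941772460938), (18.625102996826172, 37.31074905395508), 53.1020393371582)
[0.44325826 0.01133869 0.19729254]
```

View pics/w3.png

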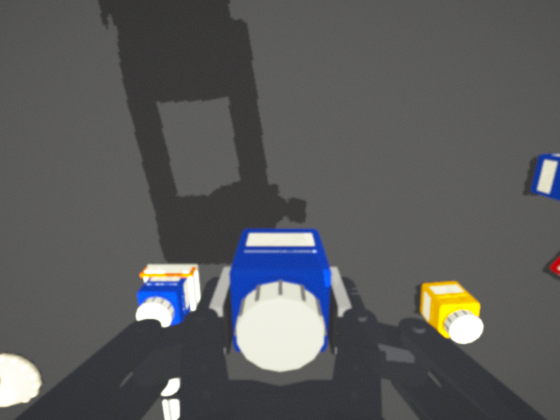

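Run:
```python
from h import *
z=np.load("pics/w3.npz");p,d,T,K=z["p"],z["d"],z["T"],z["K"]
H=viewer.camera_info("wrist")["hand_eye"];X=cloud(K,H,d);h=cv2.cvtColor(p,cv2.COLOR_RGB2HSV)
roi=np.zeros(d.shape,bool);roi[225:375,225:335]=1
print(d[333,281],X[333,281])
for c,A,m in blobs(roi&(h[...,1]<60)&(h[...,2]>120)&(abs(X[...,2]-X[333,281,2])<.004),100):
    q=np.argwhere(m)[:,::-1].astype(np.float32);print("cap tool",X[m].mean(0),A,cv2.minEnclosingCircle(X[m][:,:2].astype(np.float32)*1000))
m=roi&(h[...,0]>105)&(h[...,0]<130)&(h[...,1]>120)
q=X[m];print("blue tool y range",np.percentile(q[:,1],[.5,99.5]),"x",np.percentile(q[:,0],[.5,99.5]),"z",np.percentile(q[:,2],[.5,99.5]))
s=telemetry.get_state();print(s["position"],s["contact_force"])
z2=np.load("pics/top.npz")
```

```text
0.117727704 [ 0.00422633  0.00180079 -0.04460587]
cap tool [ 0.00404888  0.00124681 -0.04395424] 5464 ((2.441506862640381, 1.4682756662368774), 17.878021240234375)
blue tool y range [-0.02568247  0.04902153] x [-0.0713785   0.02418621] z [-0.03718537  0.19711074]
[0.44325826 0.01133869 0.19729254] [-0.26919892  0.06956466 -0.73321647]
```

```bash
cat >> h.py <<'E'
A0=np.deg2rad(-9.8);EX=np.array([np.cos(A0),np.sin(A0)]);EY=np.array([-EX[1],EX[0]]);R1=np.array([.532,-.1339]);O=R1-.021*EX
def tplan(x,y,z): plan(list(O+x*EX+y*EY)+[z],A0+np.pi/2)
def tnow():
    s=telemetry.get_state();p=s["position"][:2]-O;f=s["contact_force"]
    print("t%.2f tray x %.2f y %.2f z %.2f mm  F along %.2f across %.2f up %.2f"%(s["clock"],p@EX*1e3,p@EY*1e3,s["position"][2]*1e3,f[:2]@EX,f[:2]@EY,f[2]))
E
python3 -c "
from h import *
tplan(-.065,0,.05);tplan(-.045,0,.05);tnow()"
```

```text
t4.52 pos [0.4433 0.0113 0.1973] F [-0.27  0.07 -0.73] linear [ -2.66 -12.79  14.73] twist [-0.0004 -0.0023 -0.0004]
t4.52 pos [0.4433 0.0113 0.1973] F [-0.27  0.07 -0.73] linear [ -4.66 -12.79  14.72] twist [-0.0004 -0.0023 -0.0004]
t4.52 tray x -91.17 y 128.01 z 197.29 mm  F along -0.28 across 0.02 up -0.73
```

{"fn": "jog_arm", "kwargs": {"motion": [{"grip": -1,"linear": [-0.7,-3.2,3],"twist": [0,0,0]},{"grip": -1,"linear": [-1.3,-6.4,6],"twist": [0,0,0]},{"grip": -1,"linear": [-2,-9.6,9],"twist": [0,0,0]},{"grip": -1,"linear": [-2,-12.8,11],"twist": [0,0,0]},{"grip": -1,"linear": [-2,-12.8,13],"twist": [0,0,0]},{"grip": -1,"linear": [-3,-12.8,14.7],"twist": [0,0,0]},{"grip": -1,"linear": [-4.1,-12.8,14.7],"twist": [0,0,0]},{"grip": -1,"linear": [-4.1,-12.8,14.7],"twist": [0,0,0]},{"grip": -1,"linear": [-4.1,-12.8,14.7],"twist": [0,0,0]},{"grip": -1,"linear": [-4.1,-12.8,14.7],"twist": [0,0,0]},{"grip": -1,"linear": [-4.1,-12.8,14.7],"twist": [0,0,0]}]}}

```text
clock: 5.43
position: [0.463, -0.1207, 0.0523]
tool_rot: [0.265, 3.129, -0.001]
contact_force: [-1.0, -0.2, -0.9]
finger_gap: 0.0413
finger_force: 61.6
```

```bash
python3 -c "
from h import *
tplan(-.045,0,.05);tnow()"
```

```text
t5.43 pos [ 0.463  -0.1207  0.0523] F [-0.97 -0.17 -0.94] linear [-0.43 -0.12  0.23] twist [-0.0004  0.0012  0.0019]
t5.43 tray x -49.28 y 1.23 z 52.32 mm  F along -0.92 across -0.33 up -0.94
```

{"fn": "jog_arm", "kwargs": {"motion": [{"grip": -1,"linear": [-0.6,0,0],"twist": [0,0,0]},{"grip": -1,"linear": [-1.2,0,0],"twist": [0,0,0]},{"grip": -1,"linear": [-1.8,0,0],"twist": [0,0,0]},{"grip": -1,"linear": [-2.2,0,0],"twist": [0,0,0]},{"grip": -1,"linear": [-2.2,0,0],"twist": [0,0,0]},{"grip": -1,"linear": [-2.2,0,0],"twist": [0,0,0]},{"grip": -1,"linear": [-2.2,0,0],"twist": [0,0,0]}]}}

```text
clock: 6.02
position: [0.484, -0.1245, 0.0512]
tool_rot: [-0.266, -3.129, -0.0]
contact_force: [0.0, 0.7, -0.8]
finger_gap: 0.0413
finger_force: 61.6
```

```bash
python3 -c "
from h import *
tnow()"
```

```text
t6.02 tray x -27.87 y 1.08 z 51.17 mm  F along -0.09 across 0.66 up -0.84
```

{"fn": "jog_arm", "kwargs": {"motion": [{"grip": -1,"linear": [-0.1,-0.1,0],"twist": [0,0,0]},{"grip": -1,"linear": [-0.2,-0.1,0],"twist": [0,0,0]},{"grip": -1,"linear": [-0.3,-0.1,0],"twist": [0,0,0]},{"grip": -1,"linear": [-0.4,-0.1,0],"twist": [0,0,0]},{"grip": -1,"linear": [-0.5,-0.1,0],"twist": [0,0,0]},{"grip": -1,"linear": [-0.6,-0.1,0],"twist": [0,0,0]},{"grip": -1,"linear": [-0.6,-0.1,0],"twist": [0,0,0]},{"grip": -1,"linear": [-0.6,-0.1,0],"twist": [0,0,0]}]}}

```text
clock: 6.68
position: [0.4902, -0.1267, 0.0513]
tool_rot: [0.267, 3.13, -0.0]
contact_force: [0.0, 0.5, -0.7]
finger_gap: 0.0413
finger_force: 61.6
```

```bash
python3 -c "
from h import *
tnow()"
```

```text
t6.68 tray x -21.39 y -0.02 z 51.31 mm  F along -0.05 across 0.54 up -0.66
```

{"fn": "jog_arm", "kwargs": {"motion": [{"grip": -1,"linear": [-0.1,0,0],"twist": [0,0,0]},{"grip": -1,"linear": [-0.2,0,0],"twist": [0,0,0]},{"grip": -1,"linear": [-0.3,0,0],"twist": [0,0,0]},{"grip": -1,"linear": [-0.3,0,0],"twist": [0,0,0]},{"grip": -1,"linear": [-0.3,0,0],"twist": [0,0,0]}]}}

```text
clock: 7.1
position: [0.4932, -0.1272, 0.0513]
tool_rot: [0.267, 3.13, -0.0]
contact_force: [0.1, 0.9, -1.4]
finger_gap: 0.041
finger_force: 61.7
```

```bash
python3 -c "
from h import *
tnow()"
```

```text
t7.10 tray x -18.41 y -0.02 z 51.31 mm  F along -0.04 across 0.92 up -1.38
```

{"fn": "jog_arm", "kwargs": {"motion": [{"grip": -1,"linear": [-0.1,0,0],"twist": [0,0,0]},{"grip": -1,"linear": [-0.2,0,0],"twist": [0,0,0]},{"grip": -1,"linear": [-0.2,0,0],"twist": [0,0,0]},{"grip": -1,"linear": [-0.2,0,0],"twist": [0,0,0]}]}}

```text
clock: 7.43
position: [0.4933, -0.1271, 0.051]
tool_rot: [-0.266, -3.127, -0.001]
contact_force: [-5.0, -0.2, 2.0]
finger_gap: 0.0416
finger_force: 62.0
```

```bash
python3 -c "
from h import *
tnow()"
```

```text
t7.43 tray x -18.26 y 0.17 z 51.01 mm  F along -4.84 across -1.08 up 2.04
```

{"fn": "jog_arm", "kwargs": {"motion": [{"grip": -1,"linear": [-0.2,0,0],"twist": [0,0,0]},{"grip": -1,"linear": [-0.5,0,0],"twist": [0,0,0]},{"grip": -1,"linear": [-0.8,0,0],"twist": [0,0,0]},{"grip": -1,"linear": [-1.1,0,0],"twist": [0,0,0]},{"grip": -1,"linear": [-1.4,0,0],"twist": [0,0,0]},{"grip": -1,"linear": [-1.7,0,0],"twist": [0,0,0]},{"grip": -1,"linear": [-2,0,0],"twist": [0,0,0]},{"grip": -1,"linear": [-2.2,0,0],"twist": [0,0,0]},{"grip": -1,"linear": [-2.4,0,0],"twist": [0,0,0]},{"grip": -1,"linear": [-2.4,0,0],"twist": [0,0,0]}]}}

```text
clock: 8.27
position: [0.5151, -0.1305, 0.0505]
tool_rot: [-0.266, -3.123, -0.002]
contact_force: [-7.3, 0.6, 2.3]
finger_gap: 0.0412
finger_force: 62.1
```

```bash
python3 -c "
from h import *
tnow();print(R.from_rotvec(telemetry.get_state()['tool_rot']).as_matrix().round(3))"
```

```text
t8.27 tray x 3.79 y 0.47 z 50.52 mm  F along -7.26 across -0.61 up 2.28
[[-0.986  0.169 -0.007]
 [ 0.169  0.986  0.002]
 [ 0.007  0.001 -1.   ]]
```

{"fn": "jog_arm", "kwargs": {"motion": [{"grip": -1,"linear": [-0.3,0,0],"twist": [0,0,0]},{"grip": -1,"linear": [-0.6,0,0],"twist": [0,0,0]},{"grip": -1,"linear": [-0.9,-0.02,0],"twist": [0,0,0]},{"grip": -1,"linear": [-1.2,-0.04,0],"twist": [0,0,0]},{"grip": -1,"linear": [-1.5,-0.04,0],"twist": [0,0,0]},{"grip": -1,"linear": [-1.8,-0.04,0],"twist": [0,0,0]},{"grip": -1,"linear": [-2.0,-0.04,0],"twist": [0,0,0]},{"grip": -1,"linear": [-2.2,-0.04,0],"twist": [0,0,0]},{"grip": -1,"linear": [-2.2,-0.04,0],"twist": [0,0,0]},{"grip": -1,"linear": [-2.2,-0.04,0],"twist": [0,0,0]}]}}

```text
clock: 9.1
position: [0.5364, -0.1344, 0.0504]
tool_rot: [-0.266, -3.123, -0.003]
contact_force: [-8.4, 1.3, 2.2]
finger_gap: 0.0412
finger_force: 62.2
```

```bash
python3 -c "
from h import *
tnow()"
```

```text
t9.10 tray x 25.46 y 0.25 z 50.41 mm  F along -8.48 across -0.13 up 2.23
```

{"fn": "jog_arm", "kwargs": {"motion": [{"grip": -1,"linear": [0,0,0.2],"twist": [0,0,0]},{"grip": -1,"linear": [0,0,0.4],"twist": [0,0,0]},{"grip": -1,"linear": [0,0,0.6],"twist": [0,0,0]},{"grip": -1,"linear": [0,0,0.8],"twist": [0,0,0]},{"grip": -1,"linear": [0,0,1.0],"twist": [0,0,0]},{"grip": -1,"linear": [0,0,1.2],"twist": [0,0,0]},{"grip": -1,"linear": [0,0,1.2],"twist": [0,0,0]}]}}

```text
clock: 9.68
position: [0.5364, -0.1344, 0.0383]
tool_rot: [-0.266, -3.123, -0.003]
contact_force: [-8.2, 1.1, -0.8]
finger_gap: 0.0413
finger_force: 62.2
```

```bash
python3 -c "
from h import *
tnow()"
```

```text
t9.68 tray x 25.37 y 0.30 z 38.26 mm  F along -8.27 across -0.34 up -0.82
```

{"fn": "jog_arm", "kwargs": {"motion": [{"grip": -1,"linear": [0,0,0.2],"twist": [0,0,0]},{"grip": -1,"linear": [0,0,0.4],"twist": [0,0,0]},{"grip": -1,"linear": [0,0,0.6],"twist": [0,0,0]},{"grip": -1,"linear": [0,0,0.8],"twist": [0,0,0]},{"grip": -1,"linear": [0,0,1.0],"twist": [0,0,0]},{"grip": -1,"linear": [0,0,1.15],"twist": [0,0,0]},{"grip": -1,"linear": [0,0,1.25],"twist": [0,0,0]},{"grip": -1,"linear": [0,0,1.25],"twist": [0,0,0]}]}}

```text
clock: 10.35
position: [0.5363, -0.1343, 0.0262]
tool_rot: [-0.266, -3.123, -0.003]
contact_force: [-9.5, 2.2, 6.5]
finger_gap: 0.0409
finger_force: 62.6
```

```bash
python3 -c "
from h import *
tnow()"
```

```text
t10.35 tray x 25.35 y 0.34 z 26.23 mm  F along -9.71 across 0.57 up 6.52
```

{"fn": "jog_arm", "kwargs": {"motion": [{"grip": -1,"linear": [0.15,0,0],"twist": [0,0,0]},{"grip": -1,"linear": [0.3,0,0],"twist": [0,0,0]},{"grip": -1,"linear": [0.45,0,0],"twist": [0,0,0]},{"grip": -1,"linear": [0.45,0,0],"twist": [0,0,0]},{"grip": 1,"linear": [0.45,0,-0.1],"twist": [0,0,0]},{"grip": 1,"linear": [0.45,0,-0.1],"twist": [0,0,0]},{"grip": 1,"linear": [0.45,0,-0.1],"twist": [0,0,0]},{"grip": 1,"linear": [0.45,0,-0.1],"twist": [0,0,0]},{"grip": 1,"linear": [0.45,0,-0.1],"twist": [0,0,0]},{"grip": 1,"linear": [0.45,0,-0.1],"twist": [0,0,0]},{"grip": 1,"linear": [0.45,0,-0.1],"twist": [0,0,0]}]}}

```text
clock: 11.27
position: [0.5362, -0.1351, 0.0279]
tool_rot: [0.267, 3.13, -0.0]
contact_force: [-0.7, -0.2, 1.3]
finger_gap: 0.0856
finger_force: 0.0
```

```bash
python3 -c "
from h import *
tnow()"
```

```text
t11.27 tray x 25.29 y -0.46 z 27.92 mm  F along -0.70 across -0.34 up 1.27
```

```bash
python3 -c "
from h import *
plan([.41,.04,.2],A0+np.pi/2);plan([.4717,.305,.12],np.deg2rad(81.4))"
```

```text
t11.27 pos [ 0.5362 -0.1351  0.0279] F [-0.75 -0.22  1.27] linear [ 15.39  15.12 -17.22] twist [-0.0002  0.0005  0.001 ]
t11.27 pos [ 0.5362 -0.1351  0.0279] F [-0.75 -0.22  1.27] linear [13.8  42.28 -9.22] twist [-0.0002  0.0005 -0.0199]
```

{"fn": "jog_arm", "kwargs": {"motion": [{"grip": 1,"linear": [0,0,-3],"twist": [0,0,0]},{"grip": 1,"linear": [0,0,-7],"twist": [0,0,0]},{"grip": 1,"linear": [0,0,-10],"twist": [0,0,0]},{"grip": 1,"linear": [3,3,-14],"twist": [0,0,0]},{"grip": 1,"linear": [6,6,-17.2],"twist": [0,0,0]},{"grip": 1,"linear": [9,9,-17.2],"twist": [0,0,0]},{"grip": 1,"linear": [12,12,-17.2],"twist": [0,0,0]},{"grip": 1,"linear": [15.4,15.1,-17.2],"twist": [0,0,0]},{"grip": 1,"linear": [15.4,15.1,-17.2],"twist": [0,0,0]},{"grip": 1,"linear": [15.4,15.1,-17.2],"twist": [0,0,0]},{"grip": 1,"linear": [15.4,15.1,-17.2],"twist": [0,0,0]}]}}

```text
clock: 12.18
position: [0.4086, 0.041, 0.2001]
tool_rot: [0.262, 3.13, -0.0]
contact_force: [1.6, -0.3, 0.3]
finger_gap: 0.0854
finger_force: 0.0
```

Run:
```python
from h import *
K,T,p,d=look("wrist");K,T,p,d=look("wrist");cv2.imwrite("pics/w4.png",p[:,:,::-1])
h=cv2.cvtColor(p,cv2.COLOR_RGB2HSV);X=cloud(K,T,d);Z=X[...,2]
for c,A,m in blobs((h[...,1]<70)&(h[...,2]>150)&(Z>.058)&(Z<.08),40):
    print("cap",c.round(),A,X[m].mean(0).round(4))
for c,A,m in blobs((Z>.045)&(Z<.076),150):
    print("body",c.round(),A,cv2.minAreaRect(X[m][:,:2].astype(np.float32)*1000))
K,T,p,d=look("side");p=cv2.resize(p[150:260,180:420],None,fx=3,fy=3,interpolation=2);cv2.imwrite("pics/s4.png",p[:,:,::-1])
plan([.4717,.305,.12],np.deg2rad(81.4))
```

```text
cap [554. 225.] 319 [0.4711 0.2929 0.0624]
body [546. 219.] 1117 ((469.9998474121094, 294.8702697753906), (22.272472381591797, 41.51290512084961), 82.46041870117188)
t12.33 pos [0.4108 0.0393 0.2   ] F [-0.14  0.54 -0.17] linear [-1.48 27.22  8.  ] twist [-0.0003  0.0013 -0.0203]
```

View pics/s4.png

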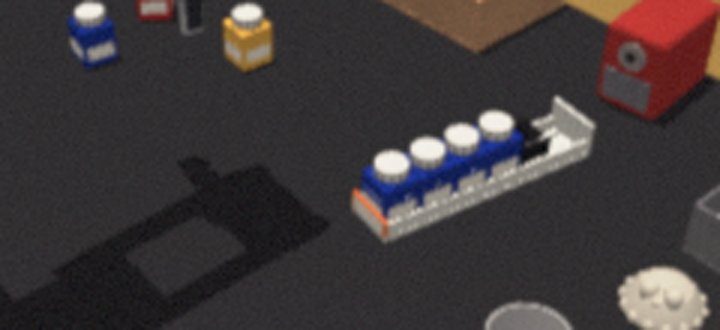

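The side crop shows four caps in an even line, (391,165) to (496,122), so the first pot is seated level behind the lip. I'll fetch the second.

{"fn": "jog_arm", "kwargs": {"motion": [{"grip": 1,"linear": [-0.2,4,0],"twist": [0,0,0]},{"grip": 1,"linear": [-0.4,8,0],"twist": [0,0,0]},{"grip": 1,"linear": [-0.6,12,1],"twist": [0,0,0]},{"grip": 1,"linear": [-0.8,16,2],"twist": [0,0,-0.02]},{"grip": 1,"linear": [-1.0,20,4],"twist": [0,0,-0.02]},{"grip": 1,"linear": [-1.2,24,6],"twist": [0,0,-0.02]},{"grip": 1,"linear": [-1.3,27.2,8],"twist": [0,0,-0.02]},{"grip": 1,"linear": [-1.3,27.2,8],"twist": [0,0,-0.02]},{"grip": 1,"linear": [-1.3,27.2,8],"twist": [0,0,-0.02]},{"grip": 1,"linear": [-1.3,27.2,8],"twist": [0,0,-0.02]},{"grip": 1,"linear": [-1.3,27.2,8],"twist": [0,0,-0.02]}]}}

```text
clock: 13.25
position: [0.4691, 0.3044, 0.1202]
tool_rot: [0.238, 3.132, -0.001]
contact_force: [-0.0, -1.0, -0.7]
finger_gap: 0.0854
finger_force: 0.0
```

Run:
```python
from h import *
K,T,p,d=look("wrist");X=cloud(K,T,d);Z=X[...,2]
for c,A,m in blobs((Z>.045)&(Z<.069),150):
    print("body",c.round(),A,cv2.minAreaRect(X[m][:,:2].astype(np.float32)*1000))
plan([.4705,.305,.018],np.deg2rad(81.4))
```

```text
body [282. 235.] 3178 ((471.7635803222656, 306.4880065917969), (42.02865982055664, 41.64598846435547), 81.00212860107422)
body [342. 356.] 2504 ((584.8045043945312, 340.3360290527344), (42.30624771118164, 41.81426239013672), 50.91868209838867)
t13.30 pos [0.4691 0.3044 0.1205] F [-0.33 -0.82  0.63] linear [-0.12  0.08 10.25] twist [ 0.      0.0007 -0.0017]
```

{"fn": "jog_arm", "kwargs": {"motion": [{"grip": 1,"linear": [-0.1,0.1,3.5],"twist": [0,0,0]},{"grip": 1,"linear": [-0.1,0.1,6.5],"twist": [0,0,0]},{"grip": 1,"linear": [-0.1,0.1,9],"twist": [0,0,0]},{"grip": 1,"linear": [-0.1,0.1,10.2],"twist": [0,0,0]},{"grip": 1,"linear": [-0.1,0.1,10.2],"twist": [0,0,0]},{"grip": -1,"linear": [-0.1,0.1,10.2],"twist": [0,0,0]},{"grip": -1,"linear": [-0.1,0.1,10.2],"twist": [0,0,0]},{"grip": -1,"linear": [-0.1,0.1,10.2],"twist": [0,0,0]},{"grip": -1,"linear": [-0.1,0.1,10.2],"twist": [0,0,0]},{"grip": -1,"linear": [-0.1,0.1,10.2],"twist": [0,0,0]},{"grip": -1,"linear": [-0.1,0.1,10.2],"twist": [0,0,0]},{"grip": -1,"linear": [-0.1,0.1,10.2],"twist": [0,0,0]}]}}

```text
clock: 14.3
position: [0.4709, 0.307, 0.0195]
tool_rot: [0.235, 3.13, 0.002]
contact_force: [1.2, -1.0, 5.9]
finger_gap: 0.0413
finger_force: 61.6
```

```bash
python3 -c "
from h import *
print(telemetry.get_state()['finger_force'],telemetry.get_state()['finger_gap'])
tplan(-.06,0,.1)"
```

```text
61.58135533332825 0.041346711703006175
t14.30 pos [0.4709 0.307  0.0195] F [ 1.19 -1.02  5.95] linear [ -4.54 -42.51  -8.09] twist [0.0014 0.0027 0.0212]
```

{"fn": "jog_arm", "kwargs": {"motion": [{"grip": -1,"linear": [0,0,-3],"twist": [0,0,0]},{"grip": -1,"linear": [0,0,-6.5],"twist": [0,0,0]},{"grip": -1,"linear": [0.2,-3.5,-8],"twist": [0,0,0]},{"grip": -1,"linear": [0,-7,-8],"twist": [0,0,0]},{"grip": -1,"linear": [-0.5,-11,-8],"twist": [0,0,0]},{"grip": -1,"linear": [-1,-15,-8],"twist": [0,0,0]},{"grip": -1,"linear": [-1.5,-19,-8],"twist": [0,0,0]},{"grip": -1,"linear": [-2,-23,-8],"twist": [0,0,0.01]},{"grip": -1,"linear": [-2.5,-27,-8],"twist": [0,0,0.02]},{"grip": -1,"linear": [-3,-31,-8],"twist": [0,0,0.02]},{"grip": -1,"linear": [-3.5,-35,-8],"twist": [0,0,0.02]},{"grip": -1,"linear": [-4,-38,-8],"twist": [0,0,0.02]}]}}

```text
clock: 15.3
position: [0.4524, -0.078, 0.0988]
tool_rot: [0.268, 3.128, -0.002]
contact_force: [-0.0, -0.6, -1.2]
finger_gap: 0.0413
finger_force: 61.1
```

```bash
python3 -c "
from h import *
tplan(-.05,0,.051);tnow()"
```

```text
t15.30 pos [ 0.4524 -0.078   0.0988] F [-0.04 -0.56 -1.2 ] linear [-1.68 -4.15  4.79] twist [-0.0009  0.0021  0.0004]
t15.30 tray x -66.94 y 41.59 z 98.83 mm  F along 0.05 across -0.55 up -1.20
```

{"fn": "jog_arm", "kwargs": {"motion": [{"grip": -1,"linear": [0,-2.5,1],"twist": [0,0,0]},{"grip": -1,"linear": [0,-4.3,3],"twist": [0,0,0]},{"grip": -1,"linear": [0,-4.3,4.7],"twist": [0,0,0]},{"grip": -1,"linear": [-0.5,-4.3,4.7],"twist": [0,0,0]},{"grip": -1,"linear": [-1.6,-4.3,4.7],"twist": [0,0,0]},{"grip": -1,"linear": [-1.6,-4.3,4.7],"twist": [0,0,0]},{"grip": -1,"linear": [-1.6,-4.3,4.7],"twist": [0,0,0]},{"grip": -1,"linear": [-1.6,-4.3,4.7],"twist": [0,0,0]},{"grip": -1,"linear": [-1.6,-4.3,4.7],"twist": [0,0,0]}]}}

```text
clock: 16.05
position: [0.4612, -0.1197, 0.0515]
tool_rot: [0.265, 3.13, -0.001]
contact_force: [0.2, -0.5, -1.5]
finger_gap: 0.041
finger_force: 61.1
```

```bash
python3 -c "
from h import *
tplan(-.025,0,.051);tnow()"
```

```text
t16.05 pos [ 0.4612 -0.1197  0.0515] F [ 0.21 -0.45 -1.52] linear [-2.62 -0.2   0.05] twist [-0.0003  0.0008  0.0022]
t16.05 tray x -51.18 y 1.95 z 51.50 mm  F along 0.28 across -0.41 up -1.52
```

{"fn": "jog_arm", "kwargs": {"motion": [{"grip": -1,"linear": [-0.8,-0.1,0],"twist": [0,0,0]},{"grip": -1,"linear": [-1.6,-0.2,0],"twist": [0,0,0]},{"grip": -1,"linear": [-2.2,-0.2,0],"twist": [0,0,0]},{"grip": -1,"linear": [-2.4,-0.2,0],"twist": [0,0,0]},{"grip": -1,"linear": [-2.5,-0.2,0],"twist": [0,0,0]},{"grip": -1,"linear": [-2.6,-0.2,0],"twist": [0,0,0]},{"grip": -1,"linear": [-2.7,-0.2,0],"twist": [0,0,0]},{"grip": -1,"linear": [-2.8,-0.2,0],"twist": [0,0,0]},{"grip": -1,"linear": [-2.8,-0.2,0],"twist": [0,0,0]},{"grip": -1,"linear": [-2.8,-0.2,0],"twist": [0,0,0]}]}}

```text
clock: 16.88
position: [0.488, -0.1268, 0.0508]
tool_rot: [-0.267, -3.13, 0.0]
contact_force: [0.5, 0.1, -1.2]
finger_gap: 0.0413
finger_force: 61.1
```

```bash
python3 -c "
from h import *
tnow()"
```

```text
t16.88 tray x -23.58 y -0.51 z 50.80 mm  F along 0.50 across 0.23 up -1.22
```

{"fn": "jog_arm", "kwargs": {"motion": [{"grip": -1,"linear": [-0.1,0.03,0],"twist": [0,0,0]},{"grip": -1,"linear": [-0.2,0.05,0],"twist": [0,0,0]},{"grip": -1,"linear": [-0.3,0.05,0],"twist": [0,0,0]},{"grip": -1,"linear": [-0.3,0.05,0],"twist": [0,0,0]},{"grip": -1,"linear": [-0.3,0.05,0],"twist": [0,0,0]}]}}

```text
clock: 17.3
position: [0.4899, -0.1264, 0.0506]
tool_rot: [-0.266, -3.128, -0.001]
contact_force: [-4.2, 0.4, 0.5]
finger_gap: 0.0411
finger_force: 61.4
```

```bash
python3 -c "
from h import *
tnow()"
```

```text
t17.30 tray x -21.77 y 0.18 z 50.56 mm  F along -4.22 across -0.36 up 0.50
```

{"fn": "jog_arm", "kwargs": {"motion": [{"grip": -1,"linear": [-0.3,0,0],"twist": [0,0,0]},{"grip": -1,"linear": [-0.6,0,0],"twist": [0,0,0]},{"grip": -1,"linear": [-0.9,0,0],"twist": [0,0,0]},{"grip": -1,"linear": [-1.2,0,0],"twist": [0,0,0]},{"grip": -1,"linear": [-1.5,0,0],"twist": [0,0,0]},{"grip": -1,"linear": [-1.8,0,0],"twist": [0,0,0]},{"grip": -1,"linear": [-2.1,0,0],"twist": [0,0,0]},{"grip": -1,"linear": [-2.4,0,0],"twist": [0,0,0]},{"grip": -1,"linear": [-2.7,0,0],"twist": [0,0,0]},{"grip": -1,"linear": [-3.0,0,0],"twist": [0,0,0]},{"grip": -1,"linear": [-3.3,0,0],"twist": [0,0,0]},{"grip": -1,"linear": [-3.3,0,0],"twist": [0,0,0]}]}}

```text
clock: 18.3
position: [0.5201, -0.1314, 0.05]
tool_rot: [-0.266, -3.123, -0.002]
contact_force: [-8.5, 1.3, 2.9]
finger_gap: 0.0412
finger_force: 61.3
```

```bash
python3 -c "
from h import *
tnow()"
```

```text
t18.30 tray x 8.87 y 0.48 z 50.03 mm  F along -8.60 across -0.19 up 2.88
```

{"fn": "jog_arm", "kwargs": {"motion": [{"grip": -1,"linear": [-0.2,-0.02,0],"twist": [0,0,0]},{"grip": -1,"linear": [-0.4,-0.04,0],"twist": [0,0,0]},{"grip": -1,"linear": [-0.6,-0.04,0],"twist": [0,0,0]},{"grip": -1,"linear": [-0.8,-0.04,0],"twist": [0,0,0]},{"grip": -1,"linear": [-1.0,-0.04,0],"twist": [0,0,0]},{"grip": -1,"linear": [-1.1,-0.04,0],"twist": [0,0,0]},{"grip": -1,"linear": [-1.15,-0.04,0],"twist": [0,0,0]},{"grip": -1,"linear": [-1.15,-0.04,0],"twist": [0,0,0]},{"grip": -1,"linear": [-1.15,-0.04,0],"twist": [0,0,0]}]}}

```text
clock: 19.05
position: [0.5306, -0.1333, 0.0499]
tool_rot: [-0.266, -3.122, -0.003]
contact_force: [-10.4, 1.0, 3.9]
finger_gap: 0.0408
finger_force: 61.7
```

```bash
python3 -c "
from h import *
tnow()"
```

```text
t19.05 tray x 19.50 y 0.33 z 49.95 mm  F along -10.41 across -0.76 up 3.90
```

{"fn": "jog_arm", "kwargs": {"motion": [{"grip": -1,"linear": [-0.05,0,0],"twist": [0,0,0]},{"grip": -1,"linear": [-0.1,0,0],"twist": [0,0,0]},{"grip": -1,"linear": [-0.15,0,0],"twist": [0,0,0]},{"grip": -1,"linear": [-0.15,0,0],"twist": [0,0,0]},{"grip": -1,"linear": [-0.15,0,0],"twist": [0,0,0]}]}}

```text
clock: 19.47
position: [0.5319, -0.1335, 0.05]
tool_rot: [-0.266, -3.122, -0.003]
contact_force: [-11.1, 2.2, 4.0]
finger_gap: 0.0413
finger_force: 61.7
```

```bash
python3 -c "
from h import *
tnow()"
```

```text
t19.47 tray x 20.85 y 0.33 z 49.97 mm  F along -11.33 across 0.28 up 4.02
```

{"fn": "jog_arm", "kwargs": {"motion": [{"grip": -1,"linear": [-0.04,0,0],"twist": [0,0,0]},{"grip": -1,"linear": [-0.05,0,0],"twist": [0,0,0]},{"grip": -1,"linear": [-0.05,0,0.2],"twist": [0,0,0]},{"grip": -1,"linear": [-0.05,0,0.4],"twist": [0,0,0]},{"grip": -1,"linear": [-0.05,0,0.5],"twist": [0,0,0]},{"grip": -1,"linear": [-0.05,0,0.5],"twist": [0,0,0]}]}}

```text
clock: 19.97
position: [0.5324, -0.1336, 0.0448]
tool_rot: [-0.266, -3.122, -0.003]
contact_force: [-10.2, 1.3, 2.9]
finger_gap: 0.0413
finger_force: 61.7
```

```bash
python3 -c "
from h import *
tnow()"
```

```text
t19.97 tray x 21.39 y 0.35 z 44.81 mm  F along -10.31 across -0.51 up 2.95
```

{"fn": "jog_arm", "kwargs": {"motion": [{"grip": -1,"linear": [0,0,0.1],"twist": [0,0,0]},{"grip": -1,"linear": [0,0,0.2],"twist": [0,0,0]},{"grip": -1,"linear": [0,0,0.3],"twist": [0,0,0]},{"grip": -1,"linear": [0,0,0.4],"twist": [0,0,0]},{"grip": -1,"linear": [0,0,0.4],"twist": [0,0,0]}]}}

```text
clock: 20.38
position: [0.5324, -0.1336, 0.0409]
tool_rot: [-0.266, -3.122, -0.003]
contact_force: [-9.6, 1.2, 3.8]
finger_gap: 0.0411
finger_force: 61.8
```

```bash
python3 -c "
from h import *
tnow()"
```

```text
t20.38 tray x 21.39 y 0.35 z 40.90 mm  F along -9.67 across -0.40 up 3.82
```

{"fn": "jog_arm", "kwargs": {"motion": [{"grip": -1,"linear": [0,0,0.15],"twist": [0,0,0]},{"grip": -1,"linear": [0,0,0.3],"twist": [0,0,0]},{"grip": -1,"linear": [0,0,0.45],"twist": [0,0,0]},{"grip": -1,"linear": [0,0,0.6],"twist": [0,0,0]},{"grip": -1,"linear": [0,0,0.75],"twist": [0,0,0]},{"grip": -1,"linear": [0,0,0.9],"twist": [0,0,0]},{"grip": -1,"linear": [0,0,1.05],"twist": [0,0,0]},{"grip": -1,"linear": [0,0,1.05],"twist": [0,0,0]}]}}

```text
clock: 21.05
position: [0.5324, -0.1336, 0.0304]
tool_rot: [-0.266, -3.122, -0.003]
contact_force: [-10.0, 1.9, 2.8]
finger_gap: 0.0412
finger_force: 61.7
```

```bash
python3 -c "
from h import *
tnow()"
```

```text
t21.05 tray x 21.37 y 0.37 z 30.35 mm  F along -10.15 across 0.18 up 2.83
```

{"fn": "jog_arm", "kwargs": {"motion": [{"grip": -1,"linear": [0,0,0.15],"twist": [0,0,0]},{"grip": -1,"linear": [0,0,0.3],"twist": [0,0,0]},{"grip": -1,"linear": [0,0,0.4],"twist": [0,0,0]},{"grip": -1,"linear": [0,0,0.5],"twist": [0,0,0]},{"grip": -1,"linear": [0,0,0.55],"twist": [0,0,0]},{"grip": -1,"linear": [0,0,0.55],"twist": [0,0,0]}]}}

```text
clock: 21.55
position: [0.5325, -0.1337, 0.0257]
tool_rot: [-0.266, -3.122, -0.003]
contact_force: [-13.3, 2.2, 12.8]
finger_gap: 0.0412
finger_force: 62.8
```

```bash
python3 -c "
from h import *
tnow()"
```

```text
t21.55 tray x 21.47 y 0.31 z 25.67 mm  F along -13.45 across -0.05 up 12.81
```

It's on the floor. I'll ease off, release and rise.

{"fn": "jog_arm", "kwargs": {"motion": [{"grip": -1,"linear": [0.1,0,-0.05],"twist": [0,0,0]},{"grip": -1,"linear": [0.2,0,-0.1],"twist": [0,0,0]},{"grip": -1,"linear": [0.35,0,-0.1],"twist": [0,0,0]},{"grip": -1,"linear": [0.45,0,-0.1],"twist": [0,0,0]},{"grip": -1,"linear": [0.45,0,-0.1],"twist": [0,0,0]},{"grip": 1,"linear": [0.45,0,-0.15],"twist": [0,0,0]},{"grip": 1,"linear": [0.45,0,-0.2],"twist": [0,0,0]},{"grip": 1,"linear": [0.45,0,-0.2],"twist": [0,0,0]},{"grip": 1,"linear": [0.45,0,-0.2],"twist": [0,0,0]},{"grip": 1,"linear": [0.45,0,-0.2],"twist": [0,0,0]},{"grip": 1,"linear": [0.45,0,-0.2],"twist": [0,0,0]},{"grip": 1,"linear": [0.45,0,-0.2],"twist": [0,0,0]}]}}

```text
clock: 22.55
position: [0.5328, -0.1345, 0.028]
tool_rot: [0.267, 3.13, -0.0]
contact_force: [-0.0, 0.4, -0.3]
finger_gap: 0.0856
finger_force: 0.0
```

{"fn": "jog_arm", "kwargs": {"motion": [{"grip": 1,"linear": [0,0,-3],"twist": [0,0,0]},{"grip": 1,"linear": [0,0,-7],"twist": [0,0,0]},{"grip": 1,"linear": [0,0,-10],"twist": [0,0,0]},{"grip": 1,"linear": [3,3,-14],"twist": [0,0,0]},{"grip": 1,"linear": [6,6,-17.2],"twist": [0,0,0]},{"grip": 1,"linear": [9,9,-17.2],"twist": [0,0,0]},{"grip": 1,"linear": [12,12,-17.2],"twist": [0,0,0]},{"grip": 1,"linear": [12,16,-17.2],"twist": [0,0,0]},{"grip": 1,"linear": [12,18,-17.2],"twist": [0,0,0]},{"grip": 1,"linear": [12,18,-17.2],"twist": [0,0,0]},{"grip": 1,"linear": [12,18,-17.2],"twist": [0,0,0]}]}}

```text
clock: 23.47
position: [0.4445, 0.0651, 0.2001]
tool_rot: [0.259, 3.13, -0.0]
contact_force: [-0.1, -0.2, 0.5]
finger_gap: 0.0854
finger_force: 0.0
```

Run:
```python
from h import *
tnow()
K,T,p,d=look("top");h=cv2.cvtColor(p,cv2.COLOR_RGB2HSV);X=cloud(K,T,d)
roi=np.zeros(d.shape,bool);roi[90:240,270:340]=1
for c,a,m in blobs(roi&(h[...,1]<90)&(h[...,2]>140)&(X[...,2]>.045),15):
    q=ray(K,T,c,.07)[0];print("cap",np.median(X[m],0).round(4),((q[:2]-O)@EX*1e3).round(1),((q[:2]-O)@EY*1e3).round(1))
K,T,p,d=look("side");p=cv2.resize(p[150:260,180:420],None,fx=3,fy=3,interpolation=2);cv2.imwrite("pics/s5.png",p[:,:,::-1])
```

```text
t23.47 tray x -99.12 y 181.19 z 200.09 mm  F along -0.08 across -0.26 up 0.50
cap [ 0.6996 -0.163   0.0695] 190.4 -0.4
cap [ 0.6584 -0.1564  0.0697] 149.0 -0.1
cap [ 0.6168 -0.1485  0.0697] 106.7 -0.7
cap [ 0.5756 -0.1416  0.07  ] 65.0 0.1
cap [ 0.5336 -0.134   0.07  ] 22.7 -0.4
```

View pics/s5.png

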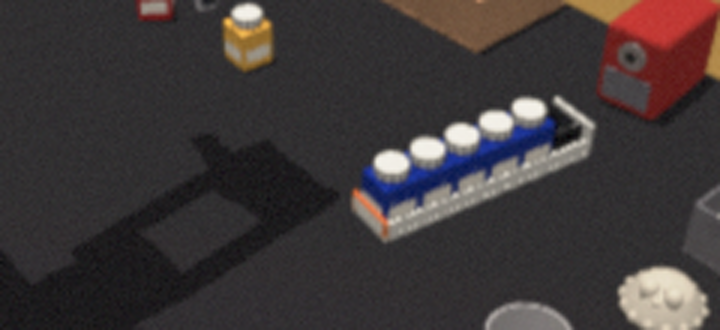

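Five caps stand in an even line, (391,165) to (529,110), all at 70 mm height and spaced 42 mm. I'm handing in.

```bash
python3 -c "
from workcell import arm
print(arm.close_job())"
```

```text
the job is handed in; nothing more can be done
None
```

Both blue pots are loaded: all five measured flat, evenly spaced and within 1 mm of the tray's middle line, the gripper had let go, and I handed the job in after about 23.5 s of robot time (the hand-in returned no verdict).

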